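Fit the top cutting disc to the vegetable cutter

TASK

Take the top cutting disc out of the spring-loaded caddy and fit it on the vegetable cutter: turn it so that its three holes match the three brass studs of the drive plate, and lower it on, not dropping it, until it lies fully down on the plate. Let go of it, leave the next disc lifted in the caddy, and do not disturb the other things on the worktop.

Things in the scene. Friction and masses are not known exactly. Their poses are not given: they have to be found in the camera images.
- disc_mid (a point): Top disc of three like discs in the caddy, to be fitted: loose aluminium plate 140 mm across, 8 thick; on its middle an orange grip bar 60 long (along x), 24 wide (y), 30 high. Three 16 mm through holes on a 50 mm radius, at 0, 120, 240 degrees from +x (one beyond the bar's +x end). 0.25 kg. Point: on the axis, 19 mm above the underside, 19 below the bar's top; z up, any yaw.
- next_mid (a point): The same point of the second disc in the stack, whose bar carries the top disc's underside; the spring lifts it to about the top disc's place when that one is lifted straight up and away.
- lift (a joint): Height of the caddy's spring-carried green platform: near 0 (within 10 mm) with three discs on it; it rises by itself about 38 mm for each disc taken away (m). Spring rate about 65 N/m.
- caddy: Fixed disc caddy: round grey base 184 mm across with four upright steel guide posts, 9 mm thick, at 79.5 mm from the axis, at 45, 135, 225 and 315 degrees from its +x; 5 mm of play round the discs. The posts end 129 mm above the worktop, about 10 mm above the top disc's plate. Origin on the axis at worktop height; z up.
- drive (a point): Centre of the upper face of the black drive plate (132 mm across), 120 mm above the worktop, on the white cutter (180 x 200 mm). Three brass studs, 12 mm thick, 20 high, top 7 mm tapered to 6 mm, stand on a 50 mm radius at 0, 120, 240 degrees from this +x; z up. The plate resists turning. A fitted disc lies on this face (disc_mid 19 mm above this point), at any of three yaws.
- spice: Bystander, to be left alone: small amber spice jar, 42 mm across, 90 mm tall. Origin at the centre of its underside.
- mug: Bystander, to be left alone: blue mug, 80 mm across, 92 mm tall, handle at its +y. Origin at the centre of its underside.
- bowl: Bystander, to be left alone: white bowl, 140 mm across, 65 mm tall. Origin at the centre of its underside.
- oil: Bystander, to be left alone: green oil bottle, 64 mm across, 190 mm tall. Origin at the centre of its underside.
- mill: Bystander, to be left alone: dark wooden pepper mill, 56 mm across, 153 mm tall. Origin at the centre of its underside.
- spatula: Bystander, to be left alone: steel spatula with a wooden handle, lying flat, 260 mm long. Origin at the centre of its underside.
- pusher: Bystander, to be left alone: white plastic food pusher standing on its flange, 68 mm across, 85 mm tall. Origin at the centre of its underside.
There are look-alikes about, which are no part of the job. Leave any brown or green look-alike of the part that bears next_mid alone.

How it is judged:
By the outcome, as a careful person would: the job done as asked, in the order asked, and still so for the second after the job is handed in, with the robot touching nothing.
It also fails if it takes over 45 s, if anything falls off the work surface, if the arm or the gripper's body presses on something with over 40 N, if the wrist force passes 120 N, or if a joint passes its speed limit or range.

ROBOT

A 6-joint arm with a two-finger parallel gripper is mounted at the origin on the work surface. World frame = base frame: x ahead of the robot, y to its left, z up, the work surface at z = 0. Lengths are in m, angles in rad, forces in N, time in s.
With the tool pointing down it reaches from about 0.275 to 0.825 m from the base axis. Payload 5.2 kg.
Tool frame: the origin (TCP) lies at the very end of the fingers, on their centre line; the grasp point (between the pads) lies 19 mm behind it; z points along the fingers, y is the line along which they close (so a half turn about z gives the same grasp; the last joint's range is limited). The gripper opens to 93 mm and grips with 3 to 60 N. Pads are 15 mm wide; open, the fingers measure 128 mm over their backs; the gripper's body (75 mm by 188 mm) begins 65 mm behind the grasp point.
Start: joints at [1.007, 0.259, 1.535, -0, 1.348, -0.203], TCP at [0.194, 0.515, 0.198] pointing down, gripper open.
Joint ranges: [-3.14, 3.14], [-0.91, 2.08], [0.19, 2.58], [-1.22, 4.36], [0.22, 2.71], [-3.12, 3.12]. Speed limits (rad/s): [2.57, 2.57, 3.14, 3.14, 3.14, 3.14].

INTERFACE

Orientations are given as a unit quaternion [w, x, y, z].
In Python, from cell import robot gives the robot as it stands.
- The arm moves only by the shell command python3 -m crank 'ROWS'. ROWS is JSON, a list of rows, each an object of numbers: "fingers": the opening, from 0 (shut) to 1 (fully open); "x", "y", "z": the shift along the tool's x, y, z in units of 25 mm (1.0 is 25 mm); "spin": the turn about the tool's z in units of 6 degrees (1.0 is 6 degrees). In form: [{"fingers": .., "x": .., "y": .., "z": .., "spin": ..}, ...]. A call has 1 to 20 rows; each row is the pose to reach, as a shift and turn from the pose commanded when the call began, along the tool's axes at that moment; what a row does not reach only later rows make up. A row lasts 1/12 s, in which the tool goes at most 41.7 mm and 7.16 degrees, less where a joint would pass 70% of its speed; a pose out of reach is approached as far as the arm can. A call with a gripper value outside its range is refused whole. The fingers move at their own pace and stop on an object; the grip force is fixed at half the most. Time passes only in rows, so rows that repeat a pose let the fingers close. It gives the time, the measured TCP pose, the force, the opening and the grip force at its end, in the units of the state.
- robot.observe(): the state, without advancing time (a new reading comes with each control period).
- robot.read_camera(name): name is "scene" or "top"; returns (picture, depth): 400x640x3 uint8, red, green, blue; 400x640 float32, m along the optical axis (not along the pixel's ray), 0 where there is no reading.
- robot.get_calibration(name): a dict with "camera_matrix" (3x3 intrinsics, pixels), "T" (4x4, takes a point from camera to world coordinates). Camera axes: x right, y up, looking along -z (the intrinsics and any distortion apply to the point x, -y, -z); pixel columns grow to the right and rows downward; lengths in m; the calibration is good to about 2 mm. A picture is of the moment at which its call begins. get_calibration takes no time and is no camera call.
- robot.finish_job(): hands the job in; it is judged then, once.
The state is a dict: "time": time; "joint_pos": joint angles; "joint_vel": joint speeds; "effort": joint torques, N m; "ee_pos": TCP position; "tcp_rot": TCP orientation; "wrist_force": force on the tool from outside, world axes, zero at the start; "torque": the same for the moment, N m; "grip_width": finger opening in m; "grip_force": force on a finger pad.
Only numpy, scipy, OpenCV 4.12 (cv2) and the standard library are available. Lean on these libraries where they do the work, as an engineer would, in place of code of your own. Each camera call takes 0.05 s, during which the arm holds its last target. There are 200 camera calls.

## Working session

There is one attempt and no reset: what is moved stays moved. The work goes in short steps, Python scripts to look and compute and a shell command to move; the robot and the scene stay as the last step left them, time stands still between calls to the robot, and variables do not carry over. Pictures are saved under pics/ and viewed, at most 10 in all, crops included, and the job is handed in when it is done.

```bash
mkdir -p pics
cat > h.py <<'E'
import numpy as np,cv2
from cell import robot
def cap(n):
    p,d=robot.read_camera(n); c=robot.get_calibration(n); return p,d,np.array(c["camera_matrix"]),np.array(c["T"]),c
def pts(d,K,T):
    v,u=np.mgrid[0:d.shape[0],0:d.shape[1]]
    P=np.stack([(u-K[0,2])/K[0,0]*d,-(v-K[1,2])/K[1,1]*d,-d],-1)
    return P@T[:3,:3].T+T[:3,3]
E
python3 - <<'E'
from h import *
for n in("scene","top"):
    p,d,K,T,c=cap(n); cv2.imwrite(f"pics/{n}0.png",p[:,:,::-1]); print(n,K.tolist(),T.round(3).tolist(),[k for k in c])
    np.savez(n+"0.npz",p=p,d=d,K=K,T=T)
print(robot.observe())
E
```

```text
scene [[428.97306049859435, 0.0, 320.8564066539536], [0.0, 428.97306049859435, 197.81182899676466], [0.0, 0.0, 1.0]] [[0.5, -0.51, 0.7, 1.478], [0.866, 0.308, -0.395, -0.56], [-0.014, 0.803, 0.596, 0.923], [0.0, 0.0, 0.0, 1.0]] ['camera_matrix', 'T']
top [[417.5786825047763, 0.0, 325.9879718295814], [0.0, 417.5786825047763, 194.0123304776664], [0.0, 0.0, 1.0]] [[-0.001, 0.999, -0.036, 0.464], [-1.0, -0.001, -0.006, 0.011], [-0.006, 0.036, 0.999, 1.302], [0.0, 0.0, 0.0, 1.0]] ['camera_matrix', 'T']
{'time': 0.1, 'joint_pos': array([ 1.00718642e+00,  2.59270311e-01,  1.53596512e+00,  5.48463115e-06,
        1.34798969e+00, -2.02791017e-01]), 'joint_vel': array([ 0.00013868, -0.0026596 , -0.00316369,  0.00110461,  0.00095895,
       -0.0005592 ]), 'effort': array([ 2.24843985e-03, -4.38211548e+01, -2.84643245e+01,  7.21455202e-02,
        3.61071120e-02, -5.40734766e-05]), 'ee_pos': array([0.19386102, 0.51414789, 0.19720418]), 'tcp_rot': array([-3.07662538e-04,  1.79432927e-01,  9.83769871e-01, -7.56035323e-04]), 'wrist_force': array([-0.39604318,  0.46836922, -0.08821035]), 'torque': array([ 0.06549174, -0.00835317,  0.04243403]), 'grip_force': 0.0, 'grip_width': 0.09311171785588157}
```

View pics/scene0.png

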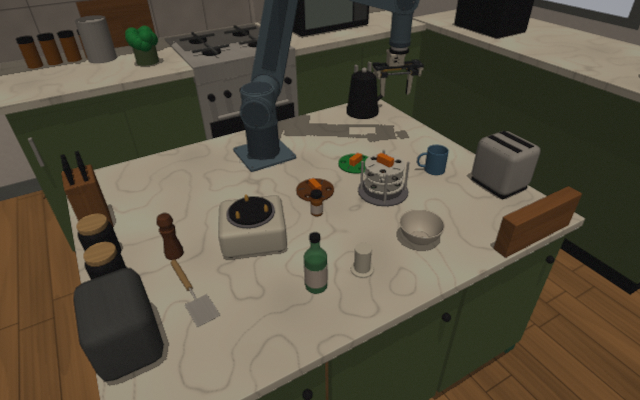

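View pics/top0.png

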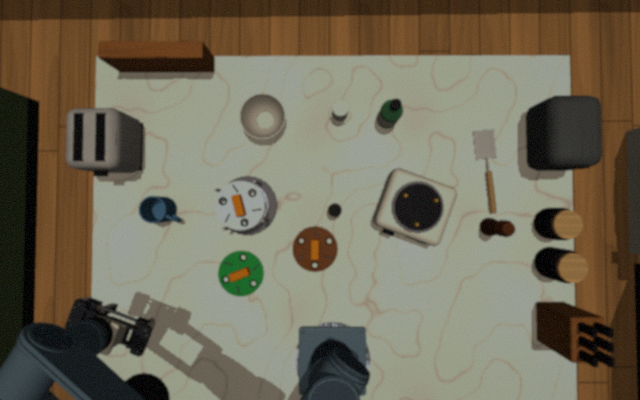

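The scene view shows the caddy at (384,178) and the cutter's plate at (250,210). In the top view the caddy disc's orange bar is at (239,206) and the drive plate with its three studs at (417,206). The brown and green look-alikes are at (315,249) and (241,273).

```bash
cat >> h.py <<'E'
def ray(u,v,z,K,T):
    r=T[:3,:3]@np.array([(u-K[0,2])/K[0,0],-(v-K[1,2])/K[1,1],-1]); return T[:3,3]+r*(z-T[2,3])/r[2]
def proj(P,K,T):
    q=T[:3,:3].T@(np.array(P)-T[:3,3]); return np.array([K[0,2]-K[0,0]*q[0]/q[2],K[1,2]+K[1,1]*q[1]/q[2]])
E
cat > m.py <<'E'
from h import *
out=[]
for n in("top","scene"):
    f=np.load(n+"0.npz"); p,d,K,T=[f[k] for k in "pdKT"]
    P=pts(d,K,T); h=cv2.cvtColor(p,cv2.COLOR_RGB2HSV)
    orange=cv2.inRange(h,(5,150,90),(18,255,255))
    c,_=cv2.findContours(orange,0,1)
    for k in c:
        if cv2.contourArea(k)<25: continue
        m=np.zeros_like(orange); cv2.drawContours(m,[k],-1,1,-1); Q=P[(m>0)&(d>0)]
        print(n,"orange",cv2.contourArea(k),cv2.minAreaRect(k),"med",np.median(Q,0).round(3))
        zt=np.percentile(Q[:,2],80)
        if zt>.1:
            b=ray(*cv2.minAreaRect(k)[0],.149,K,T); box=np.array([ray(*q,.149,K,T) for q in cv2.boxPoints(cv2.minAreaRect(k))]); print("  bar top",zt,b.round(4),box.round(3).tolist())
    R=(slice(165,250),slice(370,465)) if n=="top" else (slice(185,235),slice(215,285))
    gold=np.zeros_like(orange); gold[R]=cv2.inRange(h,(12,90,60),(35,255,255))[R]
    k,l,s,ce=cv2.connectedComponentsWithStats(gold)
    for i in range(1,k):
        if s[i,4]>3: print(n,"stud",s[i].tolist(),ce[i].round(2),ray(*ce[i],.140,K,T).round(4),np.median(P[l==i],0).round(3))
    crop=p[150:260,180:470] if n=="top" else p[140:260,210:420]
    g=np.clip(crop*2.,0,255).astype(np.uint8)
    g=cv2.resize(g,None,fx=2.7 if n=="top" else 3.5,fy=2.7 if n=="top" else 3.5,interpolation=2)
    g=g[:,:780]; out.append(cv2.copyMakeBorder(g,0,0,0,785-g.shape[1],0))
cv2.imwrite("pics/crop0.png",cv2.resize(np.vstack(out),None,fx=.8,fy=.8)[:,:,::-1])
E
python3 m.py
```

```text
top orange 128.5 ((60.85173034667969, 393.97930908203125), (24.83060073852539, 8.636730194091797), 41.633541107177734) med [-0.426  1.316 -0.75 ]
top orange 955.5 ((592.5, 380.5), (29.0, 37.0), 0.0) med [-0.37  -1.259 -0.751]
top orange 128.5 ((238.43104553222656, 274.32757568359375), (7.613508701324463, 20.240793228149414), 68.19859313964844) med [0.268 0.284 0.037]
top orange 198.0 ((313.5, 248.5), (11.0, 23.0), 0.0) med [0.341 0.055 0.036]
top orange 136.5 ((238.17649841308594, 205.2058868408203), (20.372989654541016, 8.00367546081543), 75.96376037597656) med [0.475 0.261 0.15 ]
  bar top 0.15170416491514369 [0.4747 0.2612 0.149 ] [[0.499, 0.279, 0.149], [0.505, 0.257, 0.149], [0.45, 0.243, 0.149], [0.445, 0.265, 0.149]]
top orange 46732.5 ((319.5, 186.0), (348.0, 639.0), 90.0) med [ 1.187  0.228 -0.75 ]
top stud [403, 193, 5, 5, 18] [405.28 195.11] [ 0.5022 -0.202   0.14  ] [ 0.503 -0.203  0.136]
top stud [434, 198, 5, 5, 21] [436. 200.] [ 0.4885 -0.2871  0.14  ] [ 0.489 -0.288  0.134]
top stud [415, 222, 4, 5, 17] [416.59 224.12] [ 0.4217 -0.2327  0.14  ] [ 0.422 -0.234  0.135]

[... 2076 characters left out ...]
]
scene orange 134.5 ((384.9433288574219, 159.25259399414062), (16.956281661987305, 9.848857879638672), 23.96249008178711) med [0.485 0.256 0.144]
  bar top 0.15114274368482222 [0.4905 0.252  0.149 ] [[0.479, 0.219, 0.149], [0.437, 0.267, 0.149], [0.502, 0.285, 0.149], [0.541, 0.238, 0.149]]
scene orange 82.5 ((355.0000305175781, 158.5), (7.77817440032959, 14.849242210388184), 45.0) med [0.277 0.275 0.033]
scene stud [244, 195, 5, 6, 22] [246.05 197.68] [ 0.4387 -0.2384  0.14  ] [ 0.426 -0.235  0.129]
scene stud [264, 204, 4, 8, 27] [265.37 207.59] [ 0.5153 -0.2077  0.14  ] [ 0.506 -0.204  0.131]
scene stud [235, 211, 5, 8, 28] [237.14 214.57] [ 0.5031 -0.2923  0.14  ] [ 0.492 -0.29   0.131]
```

View pics/crop0.png

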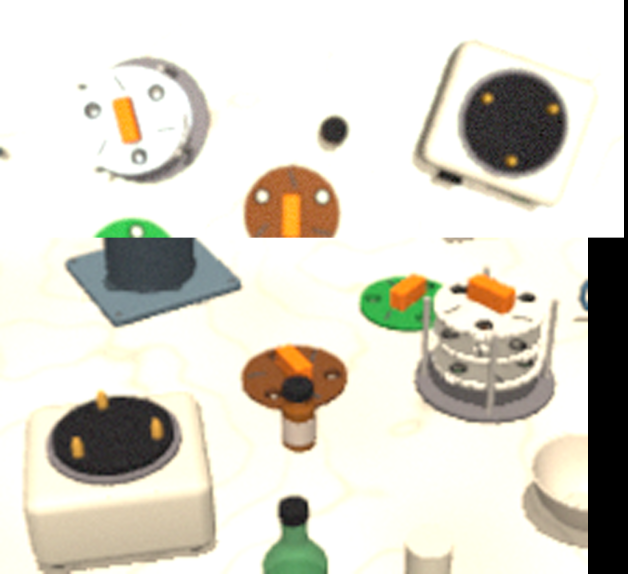

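```bash
python3 -m crank '[{"fingers":0.65,"x":-4,"y":-1.6,"z":0,"spin":-1.6},{"fingers":0.65,"x":-14.07,"y":-5.56,"z":0,"spin":-5.87},{"fingers":0.65,"x":-14.07,"y":-5.56,"z":0,"spin":-5.87},{"fingers":0.65,"x":-14.07,"y":-5.56,"z":0,"spin":-5.87},{"fingers":0.65,"x":-14.07,"y":-5.56,"z":0,"spin":-5.87},{"fingers":0.65,"x":-14.07,"y":-5.56,"z":0,"spin":-5.87},{"fingers":0.65,"x":-14.07,"y":-5.56,"z":0,"spin":-5.87},{"fingers":0.65,"x":-14.07,"y":-5.56,"z":0,"spin":-5.87},{"fingers":0.65,"x":-14.07,"y":-5.56,"z":0,"spin":-5.87},{"fingers":0.65,"x":-14.07,"y":-5.56,"z":0,"spin":-5.87},{"fingers":0.65,"x":-14.07,"y":-5.56,"z":0,"spin":-5.87},{"fingers":0.65,"x":-14.07,"y":-5.56,"z":0,"spin":-5.87},{"fingers":0.65,"x":-14.07,"y":-5.56,"z":0,"spin":-5.87},{"fingers":0.65,"x":-14.07,"y":-5.56,"z":0,"spin":-5.87}]'
cat >> h.py <<'E'
def st():
    o=robot.observe(); w,x,y,z=o["tcp_rot"]
    X=np.array([1-2*(y*y+z*z),2*(x*y+w*z),2*(x*z-w*y)]);Y=np.array([2*(x*y-w*z),1-2*(x*x+z*z),2*(y*z+w*x)])
    print("t",round(o["time"],2),"pos",o["ee_pos"].round(4),"yawx",np.degrees(np.arctan2(X[1],X[0])).round(2),"X",X.round(4),"Y",Y.round(4),"F",o["wrist_force"].round(1),"M",o["torque"].round(2),"w",round(o["grip_width"],4),"gf",o["grip_force"],"j",o["joint_pos"].round(2)); return o,X,Y
def go(x,y,z,yaw):
    "rows' values to reach world pose"
    o,X,Y=st(); Z=np.cross(X,Y); D=np.array([x,y,z])-o["ee_pos"]
    s=-(yaw-np.degrees(np.arctan2(X[1],X[0])))
    print("x %.3f y %.3f z %.3f spin %.3f"%(D@X/.025,D@Y/.025,D@Z/.025,((s+180)%360-180)/6))
E
python3 -c "
from h import *
go(.474,.260,.126,194.5)"
```

```text
time: 1.27
ee_pos: [0.473, 0.2613, 0.1978]
tcp_rot: [-0.0, -0.127, 0.992, 0.0]
wrist_force: [0.4, -0.3, 0.2]
grip_width: 0.0607
grip_force: 0.0
t 1.27 pos [0.473  0.2613 0.1978] yawx -165.38 X [-9.676e-01 -2.525e-01  8.000e-04] Y [-2.525e-01  9.676e-01  4.000e-04] F [ 0.4 -0.3  0.2] M [0.13 0.05 0.04] w 0.0607 gf 0.0 j [ 0.3   0.24  1.56  0.    1.34 -1.53]
x -0.029 y -0.060 z 2.871 spin 0.021
```

```bash
python3 -m crank '[{"fingers":0.65,"x":0,"y":-0.06,"z":1.2,"spin":0},{"fingers":0.65,"x":0,"y":-0.06,"z":2.2,"spin":0},{"fingers":0.65,"x":0,"y":-0.06,"z":2.85,"spin":0},{"fingers":0.65,"x":0,"y":-0.06,"z":2.85,"spin":0},{"fingers":0.65,"x":0,"y":-0.06,"z":2.85,"spin":0},{"fingers":0,"x":0,"y":-0.06,"z":2.85,"spin":0},{"fingers":0,"x":0,"y":-0.06,"z":2.85,"spin":0},{"fingers":0,"x":0,"y":-0.06,"z":2.85,"spin":0},{"fingers":0,"x":0,"y":-0.06,"z":2.85,"spin":0},{"fingers":0,"x":0,"y":-0.06,"z":2.85,"spin":0},{"fingers":0,"x":0,"y":-0.06,"z":2.85,"spin":0},{"fingers":0,"x":0,"y":-0.06,"z":2.85,"spin":0}]'
python3 -c "
from h import *
st()"
```

```text
time: 2.27
ee_pos: [0.475, 0.2592, 0.1271]
tcp_rot: [0.001, -0.126, 0.992, 0.0]
wrist_force: [0.8, 1.5, 0.3]
grip_width: 0.0229
grip_force: 30.0
t 2.27 pos [0.475  0.2592 0.1271] yawx -165.47 X [-0.968  -0.251  -0.0012] Y [-2.51e-01  9.68e-01  5.00e-04] F [0.8 1.5 0.3] M [ 0.28 -0.12  0.  ] w 0.0229 gf 29.986230262784375 j [ 0.29  0.3   1.66  0.    1.18 -1.53]
```

```bash
python3 -m crank '[{"fingers":0,"z":-0.2},{"fingers":0,"z":-0.4},{"fingers":0,"z":-0.6},{"fingers":0,"z":-0.8},{"fingers":0,"z":-1.0},{"fingers":0,"z":-1.2},{"fingers":0,"z":-1.4},{"fingers":0,"z":-1.6},{"fingers":0,"z":-1.8},{"fingers":0,"z":-2.1},{"fingers":0,"z":-2.4},{"fingers":0,"z":-2.8},{"fingers":0,"z":-3.2},{"fingers":0,"z":-3.6},{"fingers":0,"z":-4},{"fingers":0,"z":-4},{"fingers":0,"z":-4}]'
python3 - <<'E'
from h import *
p,d,K,T,c=cap("scene"); cv2.imwrite("pics/s1.png",cv2.resize(np.clip(p[60:240,210:470]*1.8,0,255).astype(np.uint8)[:,:,::-1],None,fx=3,fy=3,interpolation=2))
go(.4708,-.2412,.227,170.9)
E
```

```text
t 2.32 pos [0.4749 0.2592 0.127 ] yawx -165.46 X [-0.968 -0.251 -0.001] Y [-2.51e-01  9.68e-01  4.00e-04] F [0.7 0.4 0.4] M [ 0.33 -0.05 -0.02] w 0.0226 gf 29.986584514590504 j [ 0.29  0.3   1.66  0.    1.18 -1.53]
x 5.180 y -19.332 z -4.013 spin 3.940validation failed for argument at $[0]...
```

View pics/s1.png

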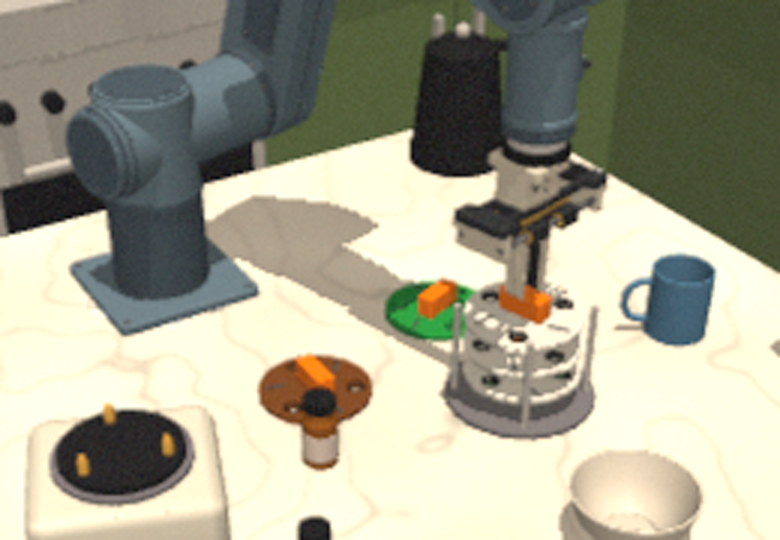

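The call was refused because a row must give all five fields. The picture shows the bar gripped, at crop (525,300), with the disc still in the caddy.

```bash
python3 -m crank '[{"fingers":0,"x":0,"y":0,"z":-0.2,"spin":0},{"fingers":0,"x":0,"y":0,"z":-0.4,"spin":0},{"fingers":0,"x":0,"y":0,"z":-0.6,"spin":0},{"fingers":0,"x":0,"y":0,"z":-0.8,"spin":0},{"fingers":0,"x":0,"y":0,"z":-1.0,"spin":0},{"fingers":0,"x":0,"y":0,"z":-1.2,"spin":0},{"fingers":0,"x":0,"y":0,"z":-1.4,"spin":0},{"fingers":0,"x":0,"y":0,"z":-1.6,"spin":0},{"fingers":0,"x":0,"y":0,"z":-1.8,"spin":0},{"fingers":0,"x":0,"y":0,"z":-2.1,"spin":0},{"fingers":0,"x":0,"y":0,"z":-2.4,"spin":0},{"fingers":0,"x":0,"y":0,"z":-2.8,"spin":0},{"fingers":0,"x":0,"y":0,"z":-3.2,"spin":0},{"fingers":0,"x":0,"y":0,"z":-3.6,"spin":0},{"fingers":0,"x":0,"y":0,"z":-4,"spin":0},{"fingers":0,"x":0,"y":0,"z":-4,"spin":0},{"fingers":0,"x":0,"y":0,"z":-4,"spin":0}]'
python3 - <<'E'
from h import *
p,d,K,T,c=cap("scene"); cv2.imwrite("pics/s2.png",cv2.resize(np.clip(p[60:240,210:470]*1.8,0,255).astype(np.uint8)[:,:,::-1],None,fx=3,fy=3,interpolation=2))
go(.4708,-.2412,.227,170.9)
E
```

```text
time: 3.73
ee_pos: [0.475, 0.2591, 0.2276]
tcp_rot: [0.001, -0.127, 0.992, 0.0]
wrist_force: [0.5, -1.2, -2.6]
grip_width: 0.0225
grip_force: 29.9
t 3.78 pos [0.4745 0.2589 0.2268] yawx -165.45 X [-9.679e-01 -2.512e-01 -2.000e-04] Y [-0.2512  0.9679  0.    ] F [-0.2  0.4 -3.8] M [ 0.08  0.03 -0.02] w 0.0228 gf 29.944573246357322 j [ 0.29  0.22  1.51  0.    1.41 -1.53]
x 5.168 y -19.326 z -0.011 spin 3.941
```

View pics/s2.png

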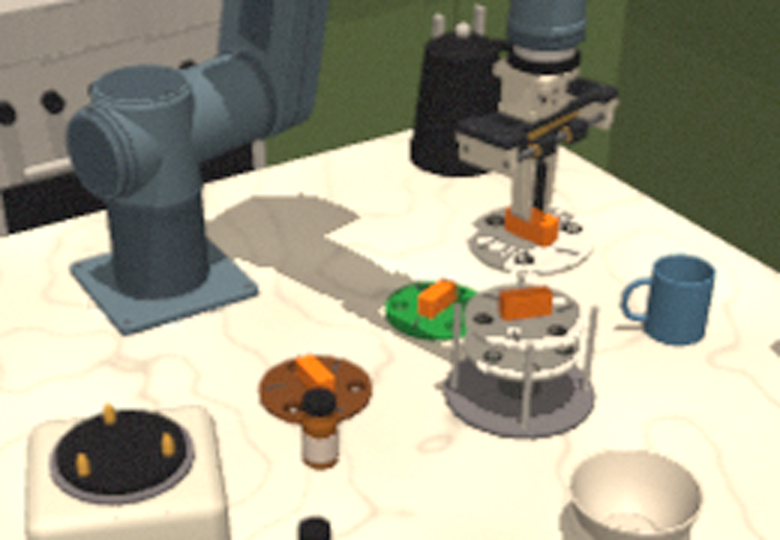

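The disc hangs level at crop (530,235). The next disc has risen in the caddy, with its bar at (525,302).

```bash
python3 -m crank '[{"fingers":0,"x":0.15,"y":-0.5,"z":0,"spin":0.2},{"fingers":0,"x":0.4,"y":-1.5,"z":0,"spin":0.4},{"fingers":0,"x":0.75,"y":-2.8,"z":0,"spin":0.7},{"fingers":0,"x":1.12,"y":-4.2,"z":0,"spin":1},{"fingers":0,"x":1.5,"y":-5.6,"z":0,"spin":1.3},{"fingers":0,"x":1.87,"y":-7,"z":0,"spin":1.6},{"fingers":0,"x":2.25,"y":-8.4,"z":0,"spin":1.9},{"fingers":0,"x":2.62,"y":-9.8,"z":0,"spin":2.2},{"fingers":0,"x":3,"y":-11.2,"z":0,"spin":2.5},{"fingers":0,"x":3.37,"y":-12.6,"z":0,"spin":2.8},{"fingers":0,"x":3.75,"y":-14,"z":0,"spin":3.1},{"fingers":0,"x":4.12,"y":-15.4,"z":0,"spin":3.4},{"fingers":0,"x":4.5,"y":-16.8,"z":0,"spin":3.6},{"fingers":0,"x":4.8,"y":-18,"z":0,"spin":3.8},{"fingers":0,"x":5.05,"y":-18.9,"z":0,"spin":3.94},{"fingers":0,"x":5.17,"y":-19.33,"z":0,"spin":3.94},{"fingers":0,"x":5.17,"y":-19.33,"z":0,"spin":3.94},{"fingers":0,"x":5.17,"y":-19.33,"z":0,"spin":3.94}]'
python3 - <<'E'
from h import *
go(.4708,-.2412,.175,170.9)
E
```

```text
time: 5.28
ee_pos: [0.4701, -0.2409, 0.226]
tcp_rot: [-0.001, 0.08, 0.997, 0.001]
wrist_force: [0.2, 0.9, -2.8]
grip_width: 0.0228
grip_force: 29.9
t 5.28 pos [ 0.4701 -0.2409  0.226 ] yawx 170.83 X [-0.9872  0.1593  0.0015] Y [0.1593 0.9872 0.0015] F [ 0.2  0.9 -2.8] M [0.03 0.01 0.02] w 0.0228 gf 29.946398117099307 j [-0.69  0.2   1.54  0.    1.4  -2.1 ]
x -0.032 y -0.011 z 2.041 spin -0.011
```

```bash
python3 -m crank '[{"fingers":0,"x":-0.03,"y":0,"z":0.7,"spin":0},{"fingers":0,"x":-0.03,"y":0,"z":1.4,"spin":0},{"fingers":0,"x":-0.03,"y":0,"z":2.0,"spin":0},{"fingers":0,"x":-0.03,"y":0,"z":2.43,"spin":0},{"fingers":0,"x":-0.03,"y":0,"z":2.43,"spin":0},{"fingers":0,"x":-0.03,"y":0,"z":2.43,"spin":0}]'
python3 - <<'E'
from h import *
o=[]
for n,R in(("top",(slice(140,270),slice(350,490))),("scene",(slice(130,260),slice(190,330)))):
    p,d,K,T,c=cap(n); np.savez(n+"1.npz",p=p,d=d,K=K,T=T)
    o.append(cv2.resize(np.clip(p[R]*1.8,0,255).astype(np.uint8)[:,:,::-1],None,fx=2.8,fy=4,interpolation=2) if 0 else cv2.resize(np.clip(p[R]*1.8,0,255).astype(np.uint8)[:,:,::-1],None,fx=2.85,fy=2.85,interpolation=2))
cv2.imwrite("pics/c3.png",np.hstack(o)); st()
E
```

```text
time: 5.78
ee_pos: [0.4715, -0.2401, 0.1659]
tcp_rot: [-0.0, 0.079, 0.997, 0.0]
wrist_force: [0.2, -0.2, -3.0]
grip_width: 0.0226
grip_force: 29.9
t 5.88 pos [ 0.4722 -0.2413  0.167 ] yawx 170.95 X [-0.9876  0.1572 -0.0015] Y [ 1.572e-01  9.876e-01 -8.000e-04] F [ 0.6 -0.8 -1.7] M [-0.03  0.02  0.  ] w 0.0224 gf 29.94485585782968 j [-0.68  0.25  1.63  0.    1.26 -2.1 ]
```

View pics/c3.png

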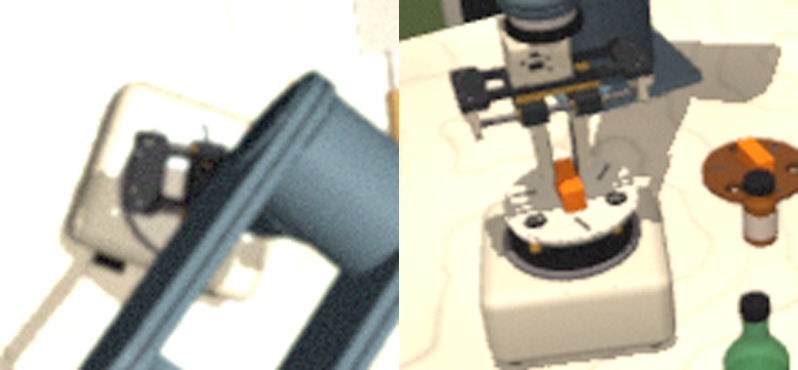

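The scene half shows the disc above the studs. Its two near holes are at crop (535,221) and (616,199), and two stud shafts are just visible below it.

Run:
```python
from h import *
f=np.load("scene1.npz"); p,d,K,T=[f[k] for k in "pdKT"]
P=pts(d,K,T); g=p.max(2)
pl=(np.abs(P[...,2]-.161)<.006)&(np.hypot(P[...,0]-.471,P[...,1]+.241)<.08)
print("plate z",np.median(P[pl][:,2]))
zt=.160
G=np.array([[ray(u,v,zt,K,T)[:2] for u in range(190,330)] for v in range(130,260)])
s=p[130:260,190:330]; print("plate grey",np.median(s[np.hypot(G[...,0]-.5,G[...,1]+.24)<.03]))
for (cu,cv) in((535-399,221),(616-399,199)):
    u,v=190+cu/2.85,130+cv/2.85; u0,v0=int(u),int(v)
    w=g[v0-6:v0+7,u0-7:u0+8].astype(float); print(w.astype(int))
    wt=np.clip(np.percentile(w,70)-w,0,None); wt[wt<25]=0
    m,l,ss,ce=cv2.connectedComponentsWithStats((wt>0).astype(np.uint8)); k=l[6,7] or 1
    yy,xx=np.mgrid[0:13,0:15]; q=wt*(l==k); uu=u0-7+(xx*q).sum()/q.sum(); vv=v0-6+(yy*q).sum()/q.sum()
    print(uu,vv,ss[k],ray(uu,vv,zt,K,T).round(4))
```

```text
plate z 0.15999199868829617
plate grey 124.0
[[113 115 114 113 101  91  92  91  93  92  94  92  92  92  93]
 [ 92  91  92 125 140 139 113  92  92  92  91  92  91  91  91]
 [ 92 125 113 109 116 116 101  90  92  90  90  91  88  89 124]
 [ 92 108 101  92  92 125 136 136 120  96 123 137 137 137 147]
 [ 90 124 137 136 136 121  99  97  84  64  87 135 152 151 151]
 [136 146 150 152 120  72  55  54  64  86  64  93 139 153 152]
 [153 150 150 136  89  45  55  50  54  65  45  63 131 153 153]
 [150 151 150 117  65  40  43  33  27  25  42 113 147 153 153]
 [144 152 151 142 102  53  32  18  59  73 114 144 152 153 150]
 [126 149 152 151 142 131 129 129 133 135 146 151 150 150 149]
 [ 77 135 151 151 151 151 151 150 150 150 149 150 150 151 151]
 [ 28  81 119 143 151 132 141 149 150 149 150 150 152 151 153]
 [ 18  20  61  99 124 133 144 127 118 140 152 153 154 153 154]]
237.17690278824415 205.06932931424265 [ 0  0 15  9 86] [ 0.4859 -0.2828  0.16  ]
[[ 85  82  90  92  93  94  92  94  94 127 140 113  94 125 153]
 [ 92  92  93  93  93  94 127 113  93 110 118 104  94 133 155]
 [ 93  93  93  93  93  93 110 103  93 128 143 142 142 150 134]
 [ 93  92  94  92  93  94  95 127 141 151 157 156 156 155 125]
 [ 92  93  92  93  79  70  63  86  97 100 122 147 154 155 119]
 [ 93  93  92  77  50  39  56  59  47  47  85 139 155 156 130]
 [126 140 139  93  52  71  68  71  63  49  50 132 156 156 130]
 [148 154 155 104  47  56  46  45  42  28  87 140 156 142 117]
 [154 155 154 142 102  54  27  31  64 117 140 151 155 149 115]
 [153 155 155 156 144 133 133 132 135 148 154 153 149 143 110]
 [155 156 155 154 155 153 153 153 152 153 153 151 128 109  97]
 [153 153 153 151 153 152 152 152 152 154 154 138  97  68  82]
 [151 152 152 151 152 152 152 154 153 154 129  95  62  44  67]]
264.43293423564114 197.12823182370292 [ 0  0 14  9 85] [ 0.4914 -0.1981  0.16  ]
```

Run:
```python
from h import *
f=np.load("scene1.npz"); p,d,K,T=[f[k] for k in "pdKT"]; g=p.max(2)
h=[]
for u0,v0 in((237,207),(266,199)):
    m,l,s,ce=cv2.connectedComponentsWithStats((g[v0-4:v0+4,u0-6:u0+6]<88).astype(np.uint8))
    k=1+np.argmax(s[1:,4]); c=ce[k]+[u0-6,v0-4]; r=ray(*c,.160,K,T); h.append(r[:2]); print(s[k],c,r.round(4))
a,b=h; print("dist",np.linalg.norm(a-b)); dd=b-a; n=np.array([dd[1],-dd[0]])/np.linalg.norm(dd)
# holes expected at 290.9 and 50.9 deg; mid lies 25 mm out along 350.9
ang=np.degrees(np.arctan2(dd[1],dd[0]))-90; e=np.array([np.cos(np.radians(ang)),np.sin(np.radians(ang))])
print("yaw",ang,"centre",(a+b)/2-.025*e)
```

```text
[ 3  2  8  5 28] [237.57142857 207.17857143] [ 0.4961 -0.2855  0.16  ]
[ 2  2  8  5 30] [265.6        198.96666667] [ 0.5017 -0.1989  0.16  ]
dist 0.08679837063686308
yaw -3.685221163254951 centre [ 0.47392414 -0.24059695]
```

Run:
```python
from h import *
f=np.load("top0.npz"); p,d,K,T=[f[k] for k in "pdKT"]; g=p.max(2).astype(float)
C=np.array([.4745,.2605]); H=[]
for a in(194.5,314.5,74.5):
    q=proj([*(C+.05*np.array([np.cos(np.radians(a)),np.sin(np.radians(a))])),.12],K,T); u0,v0=q.round().astype(int)
    w=g[v0-5:v0+6,u0-5:u0+6]; t=np.clip(np.median(w)-15-w,0,None); m,l,s,ce=cv2.connectedComponentsWithStats((t>0).astype(np.uint8))
    k=1+np.argmin([np.hypot(*(c-5)) if A[4]>6 else 99 for c,A in zip(ce[1:],s[1:])]); t=t*(l==k); yy,xx=np.mgrid[-5:6,-5:6]
    c=[u0+(xx*t).sum()/t.sum(),v0+(yy*t).sum()/t.sum()]; r=ray(*c,.12,K,T)[:2]; H.append(r); print(q.round(1),np.round(c,2),s[k,4],r.round(4))
H=np.array(H); c=H.mean(0); e=H-c; print(c,np.hypot(*e.T),np.degrees(np.arctan2(e[:,1],e[:,0]))%120)
f=np.load("scene1.npz"); p,d,K,T=[f[k] for k in "pdKT"]
for yaw in(50.9,55):
  for a in(yaw,yaw-120): print(yaw,proj([.4722+.05*np.cos(np.radians(a)),-.2413+.05*np.sin(np.radians(a)),.16],K,T).round(2))
h=cv2.cvtColor(p,cv2.COLOR_RGB2HSV); m=cv2.inRange(h,(5,150,60),(18,255,255)); 
b=p[180:205,238:262]; cv2.imwrite("pics/bar.png",cv2.resize(np.clip(p[165:225,215:285]*1.8,0,255).astype(np.uint8)[:,:,::-1],None,fx=10,fy=10,interpolation=0))
```

```text
[244.9 222.5] [244.1  221.44] 39 [0.429  0.2504]
[253.3 193. ] [251.63 191.82] 48 [0.5129 0.2295]
[223.7 200.7] [221.87 200.17] 49 [0.4893 0.3138]
[0.47707175 0.26458135] [0.05009474 0.05011131 0.05076611] [76.45895275 75.58142661 76.03631948]
50.9 [264.78 199.7 ]
50.9 [236.01 206.36]
55 [265.05 198.98]
55 [236.87 206.8 ]
```

View pics/bar.png

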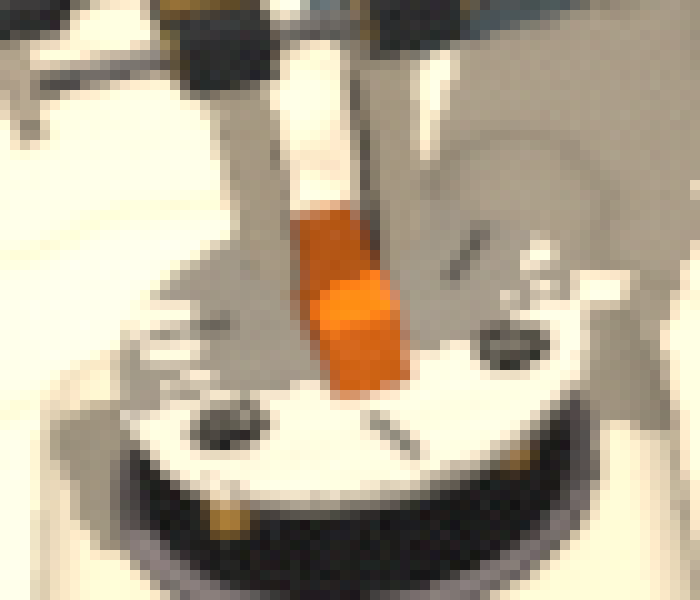

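The enlargement shows the two near holes at px (238,207.5) and (266,199.5), with the stud shafts below them at px (238,217) and (266.5,210.5), so it is nearly aligned. I'll compare both against the model in the same camera.

Run:
```python
from h import *
from scipy.optimize import least_squares
f=np.load("scene1.npz"); K,T=f["K"],f["T"]; d,g=f["d"],f["p"].max(2)
def mdl(x,y,yaw,z,A): return np.array([proj([x+.05*np.cos(np.radians(yaw+a)),y+.05*np.sin(np.radians(yaw+a)),z],K,T) for a in A])
S=np.array([[265.37,207.59],[237.14,214.57],[246.05,197.68]]); print("stud resid",(S-mdl(.4708,-.2412,50.9,.131,(0,-120,120))).round(2))
r=least_squares(lambda q:(S-mdl(q[0],q[1],q[2]*1000,.131,(0,-120,120))).ravel(),[.47,-.24,.0509],x_scale=[.01,.01,.01]); print("studs by scene",r.x*[1,1,1000],r.fun.round(2))
# disc by its white rim: plate pixels at top face z -> ellipse edge
f0=np.load("top0.npz"); P=pts(f0["d"],f0["K"],f0["T"]); m=(np.abs(P[...,2]-.1205)<.004)&(np.hypot(P[...,0]-.475,P[...,1]-.26)<.078)
Q=P[m][:,:2]; hull=cv2.convexHull(Q.astype(np.float32)); print("caddy disc rim",cv2.minEnclosingCircle(hull),np.median(P[m][:,2]))
P=pts(d,K,T); m=(np.abs(P[...,2]-.160)<.004)&(np.hypot(P[...,0]-.472,P[...,1]+.241)<.085); Q=P[m]; 
hull=cv2.convexHull(Q[:,:2].astype(np.float32)); print("held disc rim",cv2.minEnclosingCircle(hull))
```

```text
stud resid [[-0.13  0.46]
 [-0.03  0.72]
 [ 0.23  1.01]]
studs by scene [ 0.4741696  -0.2425188  50.81907748] [-0.18 -0.28 -0.   -0.02  0.2   0.34]
caddy disc rim ((0.47381725907325745, 0.2650792896747589), 0.07041686773300171) 0.1200926946417703
held disc rim ((0.4750699996948242, -0.2389848232269287), 0.0737156942486763)
```

```bash
python3 -m crank '[{"fingers":0,"x":0.09,"y":-0.03,"z":0,"spin":0.72},{"fingers":0,"x":0.09,"y":-0.03,"z":0.1,"spin":0.72},{"fingers":0,"x":0.09,"y":-0.03,"z":0.1,"spin":0.72},{"fingers":0,"x":0.09,"y":-0.03,"z":0.1,"spin":0.72}]'
cat > hm.py <<'E'
from h import *
o,X,Y=st(); p,d,K,T,c=cap("scene"); g=p.max(2); np.savez("scene2.npz",p=p,d=d,K=K,T=T)
zp=o["ee_pos"][2]-.0065; h=[]
for a in(-69,51):
    q=proj([.471+.05*np.cos(np.radians(a)),-.241+.05*np.sin(np.radians(a)),zp],K,T); u0,v0=q.round().astype(int)
    W=g[v0-5:v0+6,u0-7:u0+8]; m,l,s,ce=cv2.connectedComponentsWithStats((W<88).astype(np.uint8))
    k=1+np.argmin([np.hypot(*(e-[7,5])) if A[4]>8 else 99 for e,A in zip(ce[1:],s[1:])]); e=ce[k]+[u0-7,v0-5]; h.append(ray(*e,zp,K,T)[:2]); print("exp",q.round(2),"got",e.round(2),s[k])
a,b=h; dd=b-a; ang=np.arctan2(dd[1],dd[0])-np.pi/2; print("dist",np.hypot(*dd),"yaw",np.degrees(ang)+60,"centre",((a+b)/2-.025*np.array([np.cos(ang),np.sin(ang)])).round(4))
E
python3 hm.py
```

```text
time: 6.22
ee_pos: [0.4694, -0.2419, 0.1639]
tcp_rot: [0.0, 0.116, 0.993, -0.0]
wrist_force: [-0.6, 0.4, -2.3]
grip_width: 0.0227
grip_force: 29.9
t 6.22 pos [ 0.4694 -0.2419  0.1639] yawx 166.69 X [-9.731e-01  2.303e-01 -7.000e-04] Y [ 2.303e-01  9.731e-01 -3.000e-04] F [-0.6  0.4 -2.3] M [ 0.01  0.   -0.01] w 0.0227 gf 29.945090394994622 j [-0.69  0.24  1.64  0.    1.26 -2.03]
exp [236.1  206.84] got [236.15 207.11] [ 4  3  7  5 27]
exp [264.79 200.15] got [264.57 200.2 ] [ 3  3  8  5 30]
dist 0.08605959958993789 yaw 51.90238948343794 centre [ 0.4715 -0.2419]
```

```bash
python3 -m crank '[{"fingers":0,"x":0,"y":0,"z":0.2,"spin":0.1},{"fingers":0,"x":0,"y":0,"z":0.4,"spin":0.1},{"fingers":0,"x":0,"y":0,"z":0.6,"spin":0.1},{"fingers":0,"x":0,"y":0,"z":0.7,"spin":0.1},{"fingers":0,"x":0,"y":0,"z":0.7,"spin":0.1}]'; python3 -c "
from h import *
st()"
```

```text
time: 6.68
ee_pos: [0.47, -0.243, 0.1461]
tcp_rot: [0.001, 0.122, 0.993, -0.001]
wrist_force: [2.7, -4.2, -0.2]
grip_width: 0.0225
grip_force: 30.2
t 6.68 pos [ 0.47   -0.243   0.1461] yawx 166.02 X [-0.9704  0.2417 -0.0021] Y [ 0.2417  0.9704 -0.0019] F [ 2.7 -4.2 -0.2] M [-0.9  -0.32  0.27] w 0.0225 gf 30.201705943254638 j [-0.69  0.26  1.66 -0.    1.21 -2.01]
```

```bash
python3 -m crank '[{"fingers":0,"x":-0.04,"y":-0.04,"z":0,"spin":-0.1},{"fingers":0,"x":-0.04,"y":-0.04,"z":0,"spin":-0.1},{"fingers":0,"x":-0.04,"y":-0.04,"z":0.1,"spin":-0.1},{"fingers":0,"x":-0.04,"y":-0.04,"z":0.2,"spin":-0.1},{"fingers":0,"x":-0.04,"y":-0.04,"z":0.2,"spin":-0.1}]'; python3 -c "
from h import *
st()"
```

```text
time: 7.1
ee_pos: [0.4697, -0.2432, 0.1404]
tcp_rot: [-0.0, 0.117, 0.993, -0.0]
wrist_force: [0.8, -4.0, -0.8]
grip_width: 0.0228
grip_force: 30.1
t 7.1 pos [ 0.4697 -0.2432  0.1404] yawx 166.59 X [-9.727e-01  2.319e-01  5.000e-04] Y [ 2.319e-01  9.727e-01 -4.000e-04] F [ 0.8 -4.  -0.8] M [-0.85  0.04  0.23] w 0.0228 gf 30.09631884866394 j [-0.69  0.27  1.67 -0.    1.2  -2.02]
```

```bash
python3 -m crank '[{"fingers":0,"x":-0.01,"y":-0.04,"z":0,"spin":-0.1},{"fingers":0,"x":-0.01,"y":-0.04,"z":0.07,"spin":-0.1},{"fingers":0,"x":-0.01,"y":-0.04,"z":0.14,"spin":-0.1},{"fingers":0,"x":-0.01,"y":-0.04,"z":0.2,"spin":-0.1},{"fingers":0,"x":-0.01,"y":-0.04,"z":0.2,"spin":-0.1}]'; python3 -c "
from h import *
st()"
```

```text
time: 7.52
ee_pos: [0.4689, -0.2427, 0.1359]
tcp_rot: [-0.001, 0.111, 0.994, 0.001]
wrist_force: [-4.1, 3.3, 5.7]
grip_width: 0.0226
grip_force: 29.9
t 7.52 pos [ 0.4689 -0.2427  0.1359] yawx 167.2 X [-0.9752  0.2215  0.0026] Y [0.2215 0.9752 0.0017] F [-4.1  3.3  5.7] M [0.03 0.71 0.1 ] w 0.0226 gf 29.932693541049957 j [-0.69  0.27  1.68  0.    1.2  -2.04]
```

```bash
python3 -m crank '[{"fingers":0,"x":0.02,"y":0.02,"z":0.05,"spin":0},{"fingers":0,"x":0.02,"y":0.02,"z":0.08,"spin":0},{"fingers":0,"x":0.02,"y":0.02,"z":0.08,"spin":0}]'
python3 - <<'E'
from h import *
st(); p,d,K,T,c=cap("scene"); P=pts(d,K,T); r=np.hypot(P[...,0]-.4709,P[...,1]+.2412); m=(r<.066)&(P[...,2]>.118)&(P[...,2]<.14); print("plate z",np.percentile(P[m][:,2],[10,50,90]))
cv2.imwrite("pics/s4.png",cv2.resize(np.clip(p[160:245,205:295]*1.8,0,255).astype(np.uint8)[:,:,::-1],None,fx=7,fy=7,interpolation=2))
A=np.c_[P[m][:,:2]-[.471,-.241],np.ones(m.sum())]; print("tilt",np.linalg.lstsq(A,P[m][:,2],rcond=None)[0])
E
```

```text
time: 7.77
ee_pos: [0.4689, -0.2422, 0.1347]
tcp_rot: [-0.001, 0.111, 0.994, 0.001]
wrist_force: [-4.4, 2.6, 9.4]
grip_width: 0.023
grip_force: 30.1
t 7.77 pos [ 0.4689 -0.2422  0.1347] yawx 167.22 X [-0.9752  0.2213  0.0014] Y [0.2213 0.9752 0.0012] F [-4.4  2.6  9.4] M [0.24 0.76 0.15] w 0.023 gf 30.091719925403595 j [-0.69  0.27  1.68  0.    1.19 -2.04]
plate z [0.12683364 0.12913933 0.13166247]
tilt [ 0.00767534 -0.00217431  0.12921108]
```

View pics/s4.png

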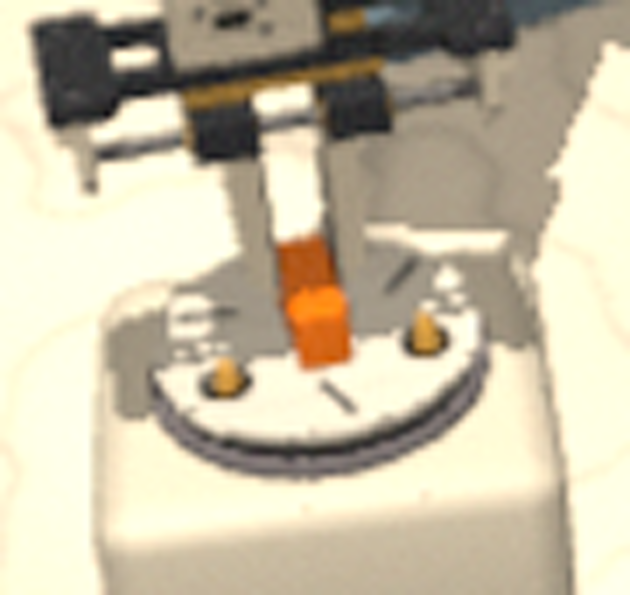

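The studs stand through the holes at crop (228,375) and (425,330), and the plate lies on the drive face. I'll release it now.

```bash
python3 -m crank '[{"fingers":0.5,"x":0,"y":0,"z":-0.03,"spin":0},{"fingers":0.5,"x":0,"y":0,"z":-0.03,"spin":0},{"fingers":0.5,"x":0,"y":0,"z":-0.03,"spin":0},{"fingers":0.5,"x":0,"y":0,"z":-0.03,"spin":0},{"fingers":0.5,"x":0,"y":0,"z":-0.5,"spin":0},{"fingers":0.5,"x":0,"y":0,"z":-1,"spin":0},{"fingers":0.5,"x":0,"y":0,"z":-2,"spin":0},{"fingers":0.5,"x":0,"y":0,"z":-3,"spin":0},{"fingers":0.5,"x":0,"y":0,"z":-4,"spin":0},{"fingers":0.5,"x":0,"y":0,"z":-5,"spin":0},{"fingers":0.5,"x":0,"y":0,"z":-5,"spin":0},{"fingers":0.5,"x":0,"y":0,"z":-5,"spin":0}]'
python3 - <<'E'
from h import *
st(); p,d,K,T,c=cap("scene"); P=pts(d,K,T); r=np.hypot(P[...,0]-.4709,P[...,1]+.2412); m=(r<.066)&(P[...,2]>.118)&(P[...,2]<.14); print("plate z",np.percentile(P[m][:,2],[10,50,90]))
A=np.c_[P[m][:,:2]-[.471,-.241],np.ones(m.sum())]; print("tilt",np.linalg.lstsq(A,P[m][:,2],rcond=None)[0])
m=(np.hypot(P[...,0]-.475,P[...,1]-.262)<.06)&(P[...,2]>.1); print("next: bar top",np.percentile(P[m][:,2],98),"plate",np.median(P[m][:,2]))
cv2.imwrite("pics/s5.png",cv2.resize(np.clip(p[100:300,150:470]*1.8,0,255).astype(np.uint8)[:,:,::-1],None,fx=2.5,fy=2.5,interpolation=2))
E
```

```text
time: 8.82
ee_pos: [0.4703, -0.2439, 0.26]
tcp_rot: [0.001, 0.112, 0.994, -0.001]
wrist_force: [-0.3, -0.3, 0.1]
grip_width: 0.0467
grip_force: 0.0
t 8.82 pos [ 0.4703 -0.2439  0.26  ] yawx 167.19 X [-0.9751  0.2217 -0.0027] Y [ 0.2218  0.9751 -0.0012] F [-0.3 -0.3  0.1] M [-0.04 -0.   -0.04] w 0.0467 gf 0.0 j [-0.69  0.19  1.48  0.    1.48 -2.04]
plate z [0.12708763 0.12923503 0.1317703 ]
tilt [ 0.00352302 -0.00038321  0.1293919 ]
next: bar top 0.1492715157406339 plate 0.11928429655374523
```

View pics/s5.png

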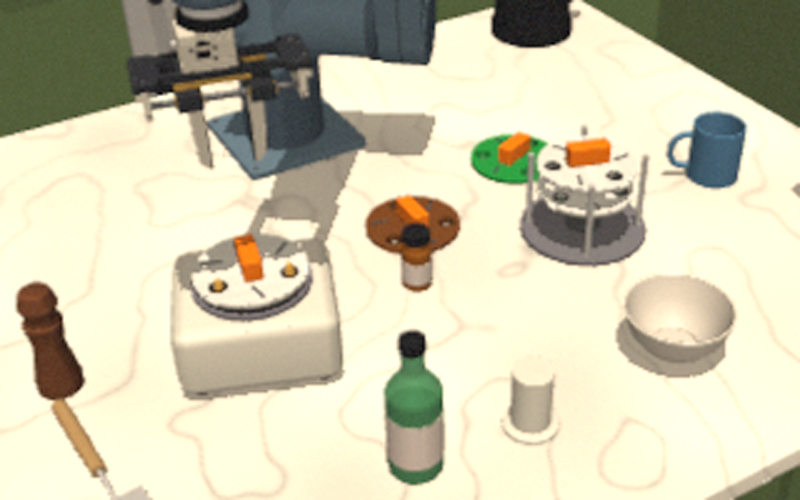

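The picture shows the disc flat on the cutter at (250,275), released with the studs through it. The next disc is raised in the caddy at (588,165), and the other things have not moved.

```bash
python3 -c "
from cell import robot
print(robot.finish_job())"
```

```text
the job is handed in; nothing more can be done
None
```

The top disc is fitted flat on the drive plate with the studs through its holes and released; the next disc is lifted in the caddy, nothing else looks moved, and the job was handed in at about 9 s.

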